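# Roll the shelf's edge trim flat

## Task

The blue edge trim along the front of the white shelf has come up out of its clips: take the orange-handled hand roller out of its stand, roll it along the trim with firm pressure, but never hard enough to crack the clips, until all six links are clipped fully home, then put the roller back upright in its stand. Touch the trim only with the roller and leave the other things where they are.

Things in the scene. Friction and masses are not known exactly. Their poses are not given: they have to be found in the camera images.
- roller_grip (a point): Centre of the hand roller's orange handle (half-way up the part to grip): a square upright bar 26 x 26 mm, 62 mm tall. z up along the handle, y the rolling direction, x the axle. Below it are a steel plate 36 (x) by 74 (y) mm, its top 32 mm and underside 40 mm below this point, and the wheel, its tread bottom 83 mm below this point. Stands upright in its stand at the start.
- wheel (a joint): Turn of the roller's wheel on its axle, rad, 0 at the start; it turns freely either way by 1 rad per 20 mm rolled.
- roller: The hand roller: origin at the bottom of the wheel's tread, 83 mm below roller_grip, axes as roller_grip. It weighs 0.25 to 0.5 kg. The black rubber wheel, 40 mm diameter and 18 mm wide (x), sits in a steel fork 32 mm wide that ends 10 mm above the tread bottom.
- stand_top (a point): Roller stand, dark steel, fixed: two walls on a 60 x 90 mm base. This point is midway between the walls, level with their tops, 52 mm above the table. x runs along the walls (50 mm long), y across; inner faces at y = +-26 mm, outer +-34. The roller's plate rests across the wall tops, the wheel hanging between, roller axes parallel to the stand's, roller_grip 40 mm above this point.
- strip_line (a point): Point on the white shelf's top face (90 mm above the table) straight below the centre of the trim. y runs along the trim, x across it to the back, z up. Six rigid blue links, each 24 (x) by 27 (y) mm. Their bed is shimmed by an unmeasured amount: tops of links pressed home lie 12 to 20 mm above this point (all alike, differs every time; find it by touch), loose ones up to 5 mm higher.
- link0 (a joint): How far link 0 of the trim (centre at y = -70 mm from strip_line) is pressed into its clip, m: 0 fully proud, 0.005 fully home. It takes about 8 N to move (up to twice that when the wheel straddles two links) and stays where it is left; the clips crack if the roller is pressed on a link with more than 35 N.
- link1 (a joint): How far link 1 of the trim (centre at y = -42 mm from strip_line) is pressed into its clip, m: 0 fully proud, 0.005 fully home. It takes about 8 N to move (up to twice that when the wheel straddles two links) and stays where it is left; the clips crack if the roller is pressed on a link with more than 35 N.
- link2 (a joint): How far link 2 of the trim (centre at y = -14 mm from strip_line) is pressed into its clip, m: 0 fully proud, 0.005 fully home. It takes about 8 N to move (up to twice that when the wheel straddles two links) and stays where it is left; the clips crack if the roller is pressed on a link with more than 35 N.
- link3 (a joint): How far link 3 of the trim (centre at y = 14 mm from strip_line) is pressed into its clip, m: 0 fully proud, 0.005 fully home. It takes about 8 N to move (up to twice that when the wheel straddles two links) and stays where it is left; the clips crack if the roller is pressed on a link with more than 35 N.
- link4 (a joint): How far link 4 of the trim (centre at y = 42 mm from strip_line) is pressed into its clip, m: 0 fully proud, 0.005 fully home. It takes about 8 N to move (up to twice that when the wheel straddles two links) and stays where it is left; the clips crack if the roller is pressed on a link with more than 35 N.
- link5 (a joint): How far link 5 of the trim (centre at y = 70 mm from strip_line) is pressed into its clip, m: 0 fully proud, 0.005 fully home. It takes about 8 N to move (up to twice that when the wheel straddles two links) and stays where it is left; the clips crack if the roller is pressed on a link with more than 35 N.
- tumbler: Empty frosted tumbler, 68 mm across, 95 mm tall, on the shelf behind the trim; leave alone.
- earbud_case: Green earbud case 46 x 58 x 25 mm on the shelf; leave alone.
- phone_stand: Silver phone stand 75 x 65 mm, 90 mm tall, on the shelf; leave alone.
- spoon_keychain: Small steel spoon-shaped keychain, 95 mm long, on the shelf; leave alone.
- key_bowl: Blue bowl 100 mm across, 45 mm tall, on the table on the side of the shelf opposite the roller stand; leave alone.
There are look-alikes about, which are no part of the job. What is shaped like the part that bears stand_top but purple or red is not meant. What is shaped like the roller but yellow is not meant.

How it is judged (in metres and radians):
On the way, in this order (a step that is already met when the one before it is completed fails the run):
1. the roller is lifted out of its stand (z of roller_grip in the frame of stand_top above 0.08 m), for 0.1 s.
2. all six links are clipped home, the wheel having rolled at least 50 mm along (value of joint each of link0, link1, link2, link3, link4, link5 above 0.0035 m and (value of joint wheel above 2.5 rad or value of joint wheel below -2.5 rad)), for 0.1 s.
At the end, for the whole second after the job is handed in: All six links are pressed at least 3.5 mm of their 5 mm into the clips, and the roller rests upright (within 0.1 rad) in its stand: its plate on the wall tops (handle centre 36 to 43 mm above stand_top, within 15 mm of it horizontally), at rest and released (value of joint each of link0, link1, link2, link3, link4, link5 above 0.0035 m and horizontal distance between roller_grip and stand_top below 0.015 m and z of roller_grip in the frame of stand_top between 0.036 and 0.043 m and angle between roller's own z axis and vertical below 0.1 rad and linear speed of roller below 0.02 m/s); the robot touches nothing.
It fails at once if the roller is pressed on a link with more than 35 N (cracks the clips) (contact force between roller and link0 above 35 N or contact force between roller and link1 above 35 N or contact force between roller and link2 above 35 N or contact force between roller and link3 above 35 N or contact force between roller and link4 above 35 N or contact force between roller and link5 above 35 N).
It fails at once if the fingers or arm touch the trim (contact force between any of the fingers, the arm and link0 above 0.5 N or contact force between any of the fingers, the arm and link1 above 0.5 N or contact force between any of the fingers, the arm and link2 above 0.5 N or contact force between any of the fingers, the arm and link3 above 0.5 N or contact force between any of the fingers, the arm and link4 above 0.5 N or contact force between any of the fingers, the arm and link5 above 0.5 N).
It fails at once if another thing is moved by more than 20 mm (distance of any of tumbler, earbud_case, phone_stand, spoon_keychain, key_bowl from where it was at the start of the episode above 0.02 m).
It also fails if it takes over 72 s, if anything falls off the work surface, if the arm or the gripper's body presses on something with over 40 N, if the wrist force passes 120 N, or if a joint passes its speed limit or range.

## Robot

A 6-joint arm with a two-finger parallel gripper is mounted at the origin on the work surface. World frame = base frame: x ahead of the robot, y to its left, z up, the work surface at z = 0. Lengths are in mm, angles in rad, forces in N, time in s.
With the tool pointing down it reaches from about 275 to 1000 mm from the base axis. Payload 8.4 kg.
Tool frame: the origin (TCP) lies midway between the tips of the shut fingers; the grasp point (between the pads) lies 19 mm behind it; z points along the fingers, y is the line along which they close (so a half turn about z gives the same grasp; the last joint's range is limited). The gripper opens to 85 mm and grips with 20 to 120 N. Pads are 22 mm wide; open, the fingers measure 114 mm over their backs; the gripper's body (76 mm by 85 mm) begins 54 mm behind the grasp point. The pads swing forward as they close: fully open they stand 13 mm farther back than shut.
Start: joints at [1.221, 0.353, 1.633, -0, 1.155, -0.002], TCP at [213.018, 587.581, 231.281] pointing down, gripper open.
Joint ranges: [-2.63, 2.63], [-0.92, 2.1], [0.06, 2.66], [-1.3, 4.44], [0, 2.69], [-3.02, 3.02]. Speed limits (rad/s): [2.22, 2.22, 2.79, 3.14, 3.14, 3.14].

## Interface

Orientations are given as [roll, pitch, yaw] about the fixed x, y, z axes, in that order (R = Rz(yaw) Ry(pitch) Rx(roll)).
In Python, from rig import monitor, imaging, r gives the robot as it stands.
- The arm moves only by the tool drive_tool, never from a script. Its argument "plan" is a list of rows, each an object of numbers: "x", "y", "z": the shift along the tool's x, y, z in units of 50 mm (1.0 is 50 mm); "ax", "ay", "az": the turn, a rotation vector about the tool's x, y, z in units of 6 degrees (1.0 is 6 degrees); "hand": the finger opening in mm, from 0 to 85.4. In form: [{"x": .., "y": .., "z": .., "ax": .., "ay": .., "az": .., "hand": ..}, ...]. A call has 1 to 8 rows; each row is the pose to reach, as a shift and turn from the pose commanded when the call began, along the tool's axes at that moment; what a row does not reach only later rows make up. A row lasts 1/10 s, in which the tool goes at most 50 mm and 8.59 degrees, less where a joint would pass 70% of its speed; a pose out of reach is approached as far as the arm can. A call with a gripper value outside its range is refused whole. The fingers move at their own pace and stop on an object; "grip_force" is the grip in N (left out, the last holds). Time passes only in rows, so rows that repeat a pose let the fingers close. It gives the time, the measured TCP pose, the force, the opening and the grip force at its end, in the units of the state.
- monitor.sense(): the state, without advancing time (a new reading comes with each control period).
- imaging.grab_frame(name): name is "scene" or "top" or "wrist"; returns the picture (420x560x3 uint8, red, green, blue); there is no depth.
- imaging.camera_info(name): a dict with "mtx" (3x3 intrinsics, pixels), "R" (3x3) and "t" (3): a world point X has camera coordinates R X + t. Camera axes: x right, y down, z forward; pixel columns grow to the right and rows downward; lengths in mm; the calibration is good to about 2 mm. A picture is of the moment at which its call begins: read the wrist's pose just before it. camera_info takes no time and is no camera call; for the wrist camera it gives the pose at the moment of the call.
- r.sign_off(): hands the job in; it is judged then, once.
The state is a dict: "clock": time; "qpos": joint angles; "qvel": joint speeds; "joint_efforts": joint torques, N m; "eef_pos": TCP position; "tcp_rot": TCP orientation; "contact_force": force on the tool from outside, world axes, zero at the start; "wrist_torque": the same for the moment, N m; "opening": opening from 0.0 (shut) to 1.0 (fully open); "grasp_force": force on a finger pad.
Only numpy, scipy, OpenCV 4.12 (cv2) and the standard library are available. Lean on these libraries where they do the work, as an engineer would, in place of code of your own. Each camera call takes 0.05 s, during which the arm holds its last target. There are 200 camera calls.

## Working session

There is one attempt and no reset: what is moved stays moved. The work goes in short steps, Python scripts to look and compute and a tool call to move; the robot and the scene stay as the last step left them, time stands still between calls to the robot, and variables do not carry over. Pictures are saved under pics/ and viewed, at most 10 in all, crops included, and the job is handed in when it is done.

Besides the shell and the picture viewer there is one more tool, called after "Request:" as name([rows], argument=value, ...), one row to a line, values as JSON. drive_tool: Moves the arm, as the interface text tells. Its arguments: {"type":"object","properties":{"plan":{"type":"array","items":{"type":"object","properties":{"x":{"type":"number"},"y":{"type":"number"},"z":{"type":"number"},"ax":{"type":"number"},"ay":{"type":"number"},"az":{"type":"number"},"hand":{"type":"number"}}}},"grip_force":{"type":"number"}},"required":["plan"]}

```bash
mkdir -p pics; python3 - <<'E'
from rig import monitor, imaging, r
import cv2,numpy as np
for n in ("scene","top"):
    im=imaging.grab_frame(n); cv2.imwrite(f"pics/{n}0.png",im[:,:,::-1]); c=imaging.camera_info(n)
    print(n,np.round(c["mtx"],1).tolist(),np.round(c["R"],3).tolist(),np.round(c["t"],1).tolist())
s=monitor.sense();print(s)
E
```

```text
scene [[405.5, 0.0, 278.5], [0.0, 405.5, 204.4], [0.0, 0.0, 1.0]] [[0.631, 0.776, 0.003], [0.444, -0.357, -0.822], [-0.637, 0.519, -0.57]] [-414.9, -177.8, 1442.4]
top [[445.2, 0.0, 271.7], [0.0, 445.2, 209.2], [0.0, 0.0, 1.0]] [[0.011, -1.0, -0.006], [-0.995, -0.011, -0.098], [0.098, 0.007, -0.995]] [56.6, 583.3, 1032.8]
{'clock': 0.1, 'qpos': array([ 1.22061799e+00,  3.53569571e-01,  1.63405716e+00, -1.35366512e-05,
        1.15520880e+00, -2.39824572e-03]), 'qvel': array([-0.0006818 , -0.00044398, -0.00151944,  0.00079468,  0.00047743,
       -0.00044338]), 'joint_efforts': array([ 6.17277728e-04, -6.06353760e+01, -3.42823648e+01, -1.04993419e-04,
        3.95580166e-03, -4.08405214e-06]), 'eef_pos': array([212.86328748, 587.17884257, 230.64369258]), 'tcp_rot': array([-3.14034975e+00,  9.39684476e-06,  2.79381804e+00]), 'contact_force': array([ 0.07357403,  0.13803205, -0.84490715]), 'wrist_torque': array([ 0.03817336,  0.04523118, -0.02278544]), 'grasp_force': 0.0, 'opening': 1.000220131814925}
```

View pics/scene0.png

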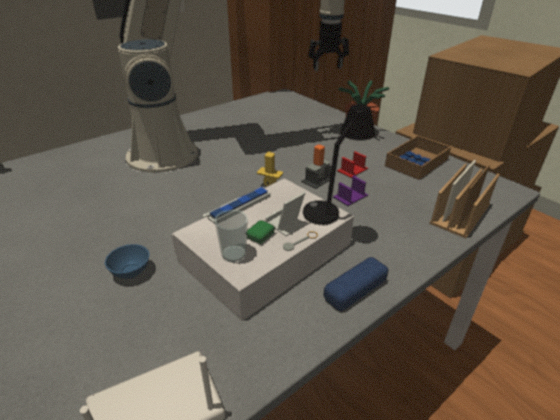

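View pics/top0.png

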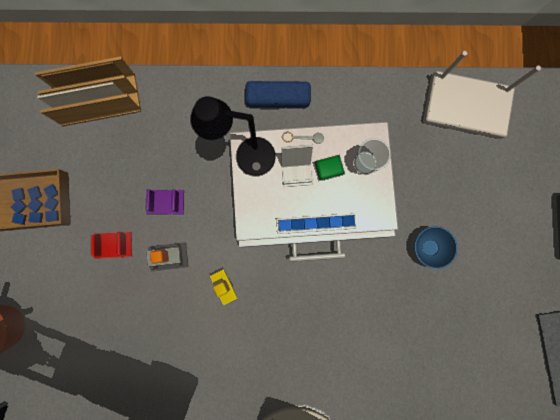

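Top picture: the roller's orange handle is at (158,257) in its dark stand. The trim runs from (278,224) to (355,221). There is a bar handle in front of the shelf near (318,250).

```bash
cat > h.py <<'E'
import numpy as np,cv2
from rig import monitor, imaging, r
def unproj(n,uv,z):
    c=imaging.camera_info(n);K,R,t=map(np.array,(c["mtx"],c["R"],c["t"]))
    d=R.T@np.linalg.solve(K,[*uv,1]);o=-R.T@t
    return o+d*(z-o[2])/d[2]
def proj(n,X):
    c=imaging.camera_info(n);K,R,t=map(np.array,(c["mtx"],c["R"],c["t"]))
    p=K@(R@np.array(X,float)+t);return p[:2]/p[2]
def blobs(im,lo,hi,box):
    x0,y0,x1,y1=box
    h=cv2.cvtColor(im[y0:y1,x0:x1],cv2.COLOR_RGB2HSV);m=cv2.inRange(h,lo,hi)
    n,l,s,c=cv2.connectedComponentsWithStats(m)
    out=[]
    for i in range(1,n):
        if s[i,4]>15:
            ys,xs=np.where(l==i);rc=cv2.minAreaRect(np.c_[xs+x0,ys+y0].astype(np.float32))
            out.append((s[i,4],np.round(c[i]+[x0,y0],1).tolist(),rc))
    return out
E
python3 - <<'E'
from h import *
t=cv2.imread("pics/top0.png")[:,:,::-1].copy();s=cv2.imread("pics/scene0.png")[:,:,::-1].copy()
for b in blobs(t,(5,150,100),(18,255,255),(140,235,190,280)): print("or top",b, unproj("top",b[1],120))
for b in blobs(s,(3,120,80),(18,255,255),(300,135,335,175)): print("or scene",b,unproj("scene",b[1],92))
for b in blobs(t,(100,130,60),(125,255,255),(265,205,370,240)): print("blue",b, unproj("top",b[1],107)[:2])
a=cv2.resize(t[190:290,90:240],None,fx=5,fy=5,interpolation=3);cv2.imwrite("pics/c1.png",a[:,:,::-1])
b=cv2.resize(t[205:270,265:375],None,fx=7,fy=7,interpolation=3);cv2.imwrite("pics/c2.png",b[:,:,::-1])
E
```

```text
or top (np.int32(138), [156.4, 256.3], ((156.4600067138672, 256.2200012207031), (11.596552848815918, 12.162237167358398), 81.8698959350586)) [468.86199394 310.21988348 120.        ]
or scene (np.int32(181), [318.5, 154.4], ((318.4901123046875, 154.09901428222656), (9.552356719970703, 20.199254989624023), 5.710592269897461)) [472.40041322 309.09687451  92.        ]
blue (np.int32(743), [316.1, 222.5], ((316.3295593261719, 222.48614501953125), (10.078557014465332, 75.36934661865234), 86.12147521972656)) [546.66526812 -35.54871258]
```

View pics/c1.png

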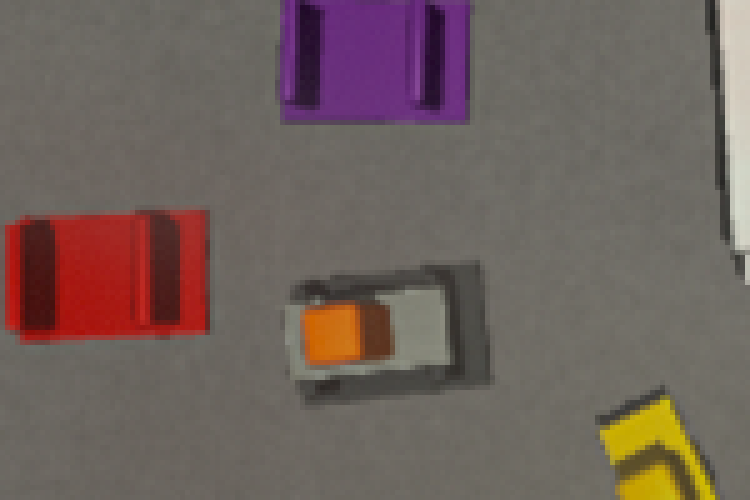

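View pics/c2.png

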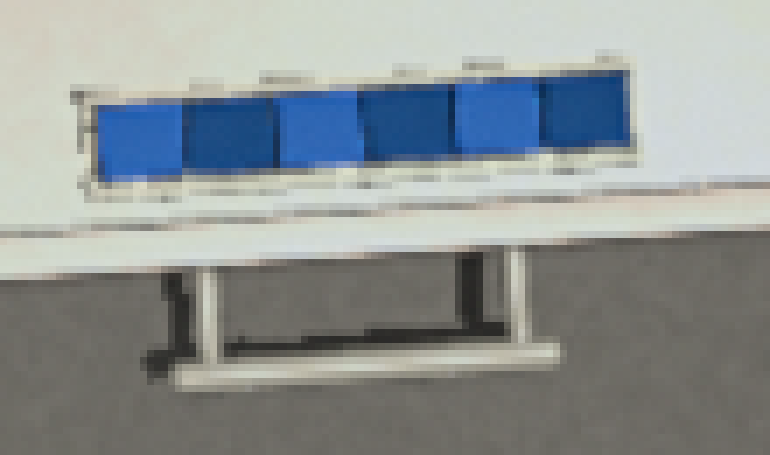

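Crops: the orange top spans about 150–162 by 251–262 px, which matches 26 mm at z=123. The handle is therefore near (469,310), and the scene camera agrees. The roller yaw is about 5°. The trim has six links, with its centre near (547,−35) and a yaw of about 4°. I'll move above the roller next.

```bash
cat >> h.py <<'E'
from scipy.spatial.transform import Rotation as Ro
def go(x,y,z,yaw,cur=None):
    "units for a move to world pose (tool down, yaw deg)"
    s=monitor.sense();p=s["eef_pos"];R=Ro.from_euler("xyz",s["tcp_rot"])
    d=R.inv().apply(np.array([x,y,z])-p)/50
    w=np.degrees((R.inv()*Ro.from_euler("xyz",[np.pi,0,np.radians(yaw)])).as_rotvec())/6
    print("shift",np.round(d,3),"turn",np.round(w,3),"from",np.round(p,1),np.round(s["tcp_rot"],4),"F",np.round(s["contact_force"],2),"op",round(s["opening"],3),"gf",round(float(s["grasp_force"]),1),"t",s["clock"])
E
python3 -c "
from h import *
go(469,310,231,185)"
```

```text
shift [-6.705e+00 -3.466e+00 -3.000e-03] turn [-1.200e-02 -2.000e-03 -4.154e+00] from [212.9 587.2 230.6] [-3.1403  0.      2.7938] F [ 0.07  0.14 -0.84] op 1.0 gf 0.0 t 0.1
```

Request:
drive_tool([
  {"x":-0.84,"y":-0.43,"az":-0.52,"hand":85},
  {"x":-1.68,"y":-0.87,"az":-1.04,"hand":85},
  {"x":-2.5,"y":-1.3,"az":-1.56,"hand":85},
  {"x":-3.35,"y":-1.73,"az":-2.1,"hand":85},
  {"x":-4.2,"y":-2.17,"az":-2.6,"hand":85},
  {"x":-5.03,"y":-2.6,"az":-3.1,"hand":85},
  {"x":-5.87,"y":-3.03,"az":-3.6,"hand":85},
  {"x":-6.7,"y":-3.47,"az":-4.15,"hand":85},
])

```text
invalid input
```

Request:
drive_tool([
  {"x":0},
  {"x":0},
  {"x":0},
])

```text
invalid input
```

```bash
python3 - <<'E'
from h import *
go(469,310,231,185)
im=imaging.grab_frame("wrist");cv2.imwrite("pics/w1.png",im[:,:,::-1])
print([ (k,np.round(imaging.camera_info("wrist")[k],3).tolist()) for k in ("mtx","R","t")])
print(proj("wrist",[469,310,123]),proj("wrist",[469,310,60]))
for b in blobs(im,(3,150,90),(18,255,255),(0,0,560,420)): print(b)
E
```

```text
shift [-6.705e+00 -3.466e+00 -3.000e-03] turn [-1.200e-02 -2.000e-03 -4.154e+00] from [212.9 587.2 230.6] [-3.1403  0.      2.7938] F [ 0.07  0.14 -0.84] op 1.0 gf 0.0 t 0.1
[('mtx', [[313.572, 0.0, 274.873], [0.0, 313.572, 218.077], [0.0, 0.0, 1.0]]), ('R', [[0.341, 0.94, -0.001], [0.894, -0.324, 0.311], [0.292, -0.107, -0.95]]), ('t', [-625.39, -40.871, 380.171])]
[125.97364159 488.27746907] [146.931718  435.9718793]
(np.int32(8731), [491.2, 34.8], ((493.99993896484375, 44.49999237060547), (88.99998474121094, 129.99996948242188), 90.0))
(np.int32(4160), [400.2, 218.2], ((400.00006103515625, 220.00003051757812), (56.34891128540039, 104.64797973632812), 63.43495178222656))
(np.int32(906), [471.7, 222.3], ((474.0135498046875, 223.36196899414062), (34.70991516113281, 47.490699768066406), 19.653823852539062))
(np.int32(316), [472.7, 260.8], ((469.84619140625, 263.2692565917969), (15.628376007080078, 34.10955047607422), 82.87498474121094))
(np.int32(528), [373.4, 275.5], ((374.3269348144531, 279.8653869628906), (48.04845428466797, 23.533939361572266), 11.309932708740234))
(np.int32(328), [451.8, 283.7], ((452.3175048828125, 279.5089111328125), (28.870941162109375, 18.466506958007812), 60.642250061035156))
(np.int32(224), [417.1, 298.4], ((415.5111389160156, 296.9378967285156), (23.984134674072266, 12.86678409576416), 73.61045837402344))
(np.int32(2340), [515.0, 328.8], ((514.676025390625, 330.4219055175781), (93.55901336669922, 37.30549621582031), 29.19748306274414))
```

View pics/w1.png

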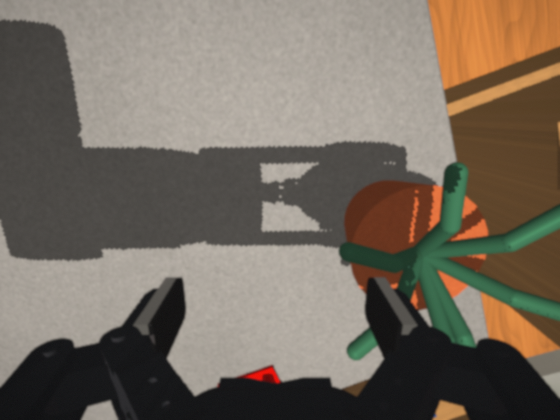

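The move was refused, so this picture only shows the start pose with the plant at the right. I'll retry with every key filled in.

Request:
drive_tool([
  {"x":-0.84,"y":-0.43,"z":0,"ax":0,"ay":0,"az":-0.52,"hand":85},
  {"x":-1.68,"y":-0.87,"z":0,"ax":0,"ay":0,"az":-1.04,"hand":85},
  {"x":-2.5,"y":-1.3,"z":0,"ax":0,"ay":0,"az":-1.56,"hand":85},
  {"x":-3.35,"y":-1.73,"z":0,"ax":0,"ay":0,"az":-2.1,"hand":85},
  {"x":-4.2,"y":-2.17,"z":0,"ax":0,"ay":0,"az":-2.6,"hand":85},
  {"x":-5.03,"y":-2.6,"z":0,"ax":0,"ay":0,"az":-3.1,"hand":85},
  {"x":-5.87,"y":-3.03,"z":0,"ax":0,"ay":0,"az":-3.6,"hand":85},
  {"x":-6.7,"y":-3.47,"z":0,"ax":0,"ay":0,"az":-4.15,"hand":85},
])

```text
clock: 0.95
eef_pos: [469.8, 308.7, 231.3]
tcp_rot: [3.142, 0.0, -3.053]
contact_force: [0.8, 0.6, 0.1]
opening: 0.996
grasp_force: 0.0
```

```bash
python3 - <<'E'
from h import *
for i in range(2): im=imaging.grab_frame("wrist")
go(469,310,231,185)
cv2.imwrite("pics/w2.png",im[:,:,::-1])
print(proj("wrist",[469,310,123]),proj("wrist",[469,310,60]))
c=proj("wrist",[469,310,123])
for b in blobs(im,(3,150,90),(18,255,255),(0,0,560,420)): print(b, unproj("wrist",b[1],123))
E
```

```text
shift [0.052 0.076 0.004] turn [-0.012  0.009 -0.026] from [471.9 306.4 231.2] [-3.1403e+00  1.0000e-03 -3.0570e+00] F [-0.33  0.38 -0.32] op 0.994 gf 0.0 t 1.05
[278.7713329  211.44676213] [278.12962187 193.53338578]
(np.int32(1003), [282.1, 204.4], ((282.5, 204.0), (40.0, 29.0), 90.0)) [462.68488822 312.21137631 123.        ]
```

View pics/w2.png

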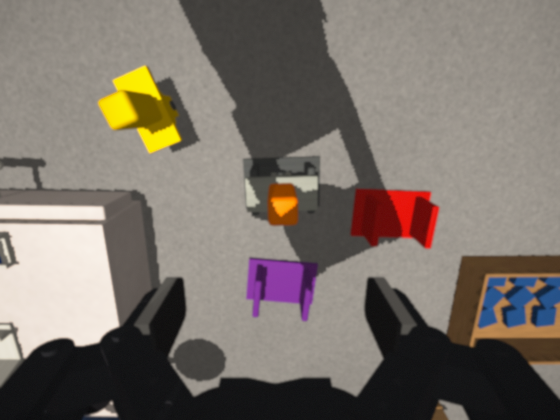

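The tool is aligned with the roller. The plate spans 245–319 px and the handle is at (282,204). I'll refine this numerically.

```bash
python3 - <<'E'
from h import *
im=cv2.imread("pics/w2.png");hsv=cv2.cvtColor(im,cv2.COLOR_BGR2HSV)
print("col283",[(r_,*im[r_,283].tolist()) for r_ in range(170,232,2)])
print("row188",[(c,int(hsv[188,c,2])) for c in list(range(240,256))+list(range(308,326))])
for c in (256,290,310): print(c,[(r_,int(hsv[r_,c,2])) for r_ in range(170,216,2)])
print("top face u-range",[ (rr,np.where((hsv[rr,:,1]>150)&(hsv[rr,:,0]<18)&(np.abs(np.arange(560)-282)<25))[0][[0,-1]].tolist()) for rr in (195,205,215,220)])
for z,uv in ((60,(282,178)),(123,(282.5,204)),(123,(282.5,218))): print(z,uv,unproj("wrist",uv,z))
for X in ((469,310),(465,312)): print([proj("wrist",[X[0]+dx,X[1],z]).round(1).tolist() for z,dx in ((123,13),(123,-13),(61,-13),(60,-18),(60,18))])
E
```

```text
col283 [(170, 61, 62, 62), (172, 51, 54, 53), (174, 58, 64, 63), (176, 92, 102, 102), (178, 166, 183, 184), (180, 179, 198, 200), (182, 146, 169, 184), (184, 48, 84, 140), (186, 0, 63, 134), (188, 0, 63, 135), (190, 1, 64, 136), (192, 3, 65, 137), (194, 0, 65, 138), (196, 0, 78, 166), (198, 0, 116, 235), (200, 0, 152, 252), (202, 26, 170, 253), (204, 25, 172, 253), (206, 21, 170, 253), (208, 17, 169, 253), (210, 13, 166, 253), (212, 10, 154, 251), (214, 3, 114, 221), (216, 0, 72, 151), (218, 0, 63, 134), (220, 4, 64, 134), (222, 3, 62, 132), (224, 38, 70, 125), (226, 98, 108, 122), (228, 116, 123, 128), (230, 131, 139, 144)]
row188 [(240, 161), (241, 162), (242, 162), (243, 157), (244, 152), (245, 167), (246, 190), (247, 204), (248, 206), (249, 204), (250, 197), (251, 181), (252, 146), (253, 106), (254, 85), (255, 80), (308, 196), (309, 196), (310, 196), (311, 190), (312, 180), (313, 177), (314, 182), (315, 183), (316, 171), (317, 135), (318, 85), (319, 60), (320, 64), (321, 68), (322, 69), (323, 71), (324, 71), (325, 72)]
256 [(170, 38), (172, 39), (174, 39), (176, 51), (178, 73), (
[... 474 characters left out ...]
134)]
310 [(170, 101), (172, 102), (174, 95), (176, 143), (178, 189), (180, 195), (182, 195), (184, 195), (186, 199), (188, 196), (190, 153), (192, 85), (194, 81), (196, 82), (198, 81), (200, 80), (202, 81), (204, 81), (206, 81), (208, 78), (210, 62), (212, 47), (214, 65)]
top face u-range [(195, [268, 295]), (205, [268, 297]), (215, [268, 297]), (220, [269, 297])]
60 (282, 178) [452.63480707 312.48672738  60.        ]
123 (282.5, 204) [462.31438186 312.51017545 123.        ]
123 (282.5, 218) [474.47075701 313.63072227 123.        ]
[[277.4, 226.1], [280.2, 196.4], [279.3, 181.3], [279.7, 176.2], [276.6, 210.3]]
[[280.2, 221.8], [283.0, 191.8], [281.6, 177.5], [282.0, 172.4], [278.9, 206.8]]
```

```bash
python3 - <<'E'
from h import *
for i in range(3): im=imaging.grab_frame("wrist")
go(469,310,231,185)
hsv=cv2.cvtColor(im,cv2.COLOR_RGB2HSV)
a=np.abs(np.arange(560)-282)<30
for rr in range(200,216,5): print(rr,np.where((hsv[rr,:,1]>150)&(hsv[rr,:,0]<18)&a)[0][[0,-1]])
col=np.where((hsv[:,283,1]>150)&(hsv[:,283,0]<18))[0];print(col[[0,-1]])
print([(q,int(hsv[q,283,2])) for q in range(190,202)])
print([proj("wrist",[469+dx,310,z]).round(1).tolist() for z,dx in ((123,13),(123,-13))])
E
```

```text
shift [-0.008 -0.005  0.001] turn [ 0.001 -0.007 -0.02 ] from [468.6 310.2 231. ] [ 3.1415e+00 -7.0000e-04 -3.0564e+00] F [-0.26  0.47 -0.22] op 0.989 gf 0.0 t 1.2
200 [261 289]
205 [261 290]
210 [261 290]
215 [261 290]
[189 229]
[(190, 132), (191, 133), (192, 133), (193, 135), (194, 134), (195, 135), (196, 136), (197, 136), (198, 136), (199, 137), (200, 143), (201, 166)]
[[272.4, 229.6], [275.0, 200.1]]
```

Request:
drive_tool([
  {"x":0,"y":0.01,"z":0.4,"ax":0,"ay":0,"az":0,"hand":85},
  {"x":0,"y":0.01,"z":0.8,"ax":0,"ay":0,"az":0,"hand":85},
  {"x":0,"y":0.01,"z":1.2,"ax":0,"ay":0,"az":0,"hand":85},
  {"x":0,"y":0.01,"z":1.6,"ax":0,"ay":0,"az":0,"hand":85},
  {"x":0,"y":0.01,"z":2.0,"ax":0,"ay":0,"az":0,"hand":85},
  {"x":0,"y":0.01,"z":2.4,"ax":0,"ay":0,"az":0,"hand":85},
  {"x":0,"y":0.01,"z":2.8,"ax":0,"ay":0,"az":0,"hand":85},
  {"x":0,"y":0.01,"z":3.14,"ax":0,"ay":0,"az":0,"hand":85},
])

```text
clock: 2.0
eef_pos: [467.3, 312.1, 73.2]
tcp_rot: [-3.141, -0.001, -3.053]
contact_force: [0.4, -0.4, 0.3]
opening: 0.997
grasp_force: 0.0
```

Request:
drive_tool([
  {"x":0,"y":0,"z":0,"ax":0,"ay":0,"az":0,"hand":60},
  {"x":0,"y":0,"z":0,"ax":0,"ay":0,"az":0,"hand":40},
  {"x":0,"y":0,"z":0,"ax":0,"ay":0,"az":0,"hand":20},
  {"x":0,"y":0,"z":0,"ax":0,"ay":0,"az":0,"hand":20},
  {"x":0,"y":0,"z":0,"ax":0,"ay":0,"az":0,"hand":20},
  {"x":0,"y":0,"z":0,"ax":0,"ay":0,"az":0,"hand":20},
  {"x":0,"y":0,"z":0,"ax":0,"ay":0,"az":0,"hand":20},
  {"x":0,"y":0,"z":0,"ax":0,"ay":0,"az":0,"hand":20},
], grip_force=60)

```text
clock: 2.8
eef_pos: [469.3, 311.3, 75.5]
tcp_rot: [3.141, 0.001, -3.055]
contact_force: [-1.7, 1.0, 5.8]
opening: 0.296
grasp_force: 59.7
```

Gripped at 26 mm. The seat reference is TCP (469.3, 311.3, 75.5) with yaw −3.055. Next I lift straight up.

Request:
drive_tool([
  {"x":0,"y":0,"z":-0.2,"ax":0,"ay":0,"az":0,"hand":20},
  {"x":0,"y":0,"z":-0.5,"ax":0,"ay":0,"az":0,"hand":20},
  {"x":0,"y":0,"z":-1.0,"ax":0,"ay":0,"az":0,"hand":20},
  {"x":0,"y":0,"z":-1.5,"ax":0,"ay":0,"az":0,"hand":20},
  {"x":0,"y":0,"z":-2.0,"ax":0,"ay":0,"az":0,"hand":20},
  {"x":0,"y":0,"z":-2.5,"ax":0,"ay":0,"az":0,"hand":20},
  {"x":0,"y":0,"z":-3.0,"ax":0,"ay":0,"az":0,"hand":20},
  {"x":0,"y":0,"z":-3.0,"ax":0,"ay":0,"az":0,"hand":20},
])

```text
clock: 3.6
eef_pos: [470.3, 311.7, 228.0]
tcp_rot: [3.139, 0.005, -3.055]
contact_force: [-0.3, -0.3, -3.9]
opening: 0.297
grasp_force: 59.7
```

```bash
python3 - <<'E'
from h import *
a=unproj("top",(278.9,225.3),107);b=unproj("top",(355,220.4),107);print(a,b,(a+b)/2,np.linalg.norm(a-b),np.degrees(np.arctan2(-(a-b)[0],(a-b)[1])))
for z in (102,107,115):
  print(z,unproj("top",(316.1,222.5),z))
# scene: trim centroid check
s=cv2.imread("pics/scene0.png")[:,:,::-1].copy()
for q in blobs(s,(100,130,60),(125,255,255),(200,180,275,225)): print(q[0],q[1],unproj("scene",q[1],107))
go(541.9,34.3,240,184)
E
```

```text
[539.59993995  46.22668482 107.        ] [ 552.22858904 -121.06552703  107.        ] [545.9142645  -37.41942111 107.        ] 167.76819401877674 4.316988472873518
102 [547.01105435 -36.01293215 102.        ]
107 [546.66526812 -35.54871258 107.        ]
115 [546.11201016 -34.80596126 115.        ]
231 [241.5, 200.2] [549.24959349 -31.57084794 107.        ]
shift [-0.948 -5.651 -0.251] turn [0.028 0.05  0.16 ] from [470.3 311.7 228. ] [ 3.1387  0.0053 -3.055 ] F [-0.25 -0.31 -3.86] op 0.297 gf 59.7 t 3.6
```

Request:
drive_tool([
  {"x":-0.13,"y":-0.7,"z":0,"ax":0,"ay":0,"az":0,"hand":20},
  {"x":-0.26,"y":-1.4,"z":0,"ax":0,"ay":0,"az":0,"hand":20},
  {"x":-0.4,"y":-2.1,"z":0,"ax":0,"ay":0,"az":0.05,"hand":20},
  {"x":-0.5,"y":-2.8,"z":0,"ax":0,"ay":0,"az":0.1,"hand":20},
  {"x":-0.6,"y":-3.5,"z":0,"ax":0,"ay":0,"az":0.1,"hand":20},
  {"x":-0.75,"y":-4.2,"z":0,"ax":0,"ay":0,"az":0.12,"hand":20},
  {"x":-0.85,"y":-4.9,"z":0,"ax":0,"ay":0,"az":0.12,"hand":20},
  {"x":-0.93,"y":-5.66,"z":0,"ax":0,"ay":0,"az":0.12,"hand":20},
])

```text
clock: 4.4
eef_pos: [539.0, 31.5, 223.0]
tcp_rot: [3.141, -0.002, -3.067]
contact_force: [0.6, 0.1, -4.4]
opening: 0.299
grasp_force: 60.2
```

```bash
python3 - <<'E'
from h import *
for i in range(4): im=imaging.grab_frame("wrist")
t=imaging.grab_frame("top")
a=cv2.resize(t[150:300,230:400],None,fx=3.2,fy=3.2,interpolation=3)
b=cv2.resize(im,None,fx=0.46*1.0,fy=0.46)
W=np.zeros((480,802,3),np.uint8)[:, :800];W[:480,:544]=a;W[:193,544:800]=b[:193,:256]
cv2.imwrite("pics/m1.png",W[:,:,::-1])
go(541.2,33,210,184.3)
E
```

```text
shift [-0.047 -0.001  0.265] turn [ 0.004 -0.017 -0.018] from [538.9  32.9 223.2] [ 3.1411e+00 -1.8000e-03 -3.0685e+00] F [ 0.51 -0.31 -4.93] op 0.295 gf 61.0 t 4.65
```

View pics/m1.png

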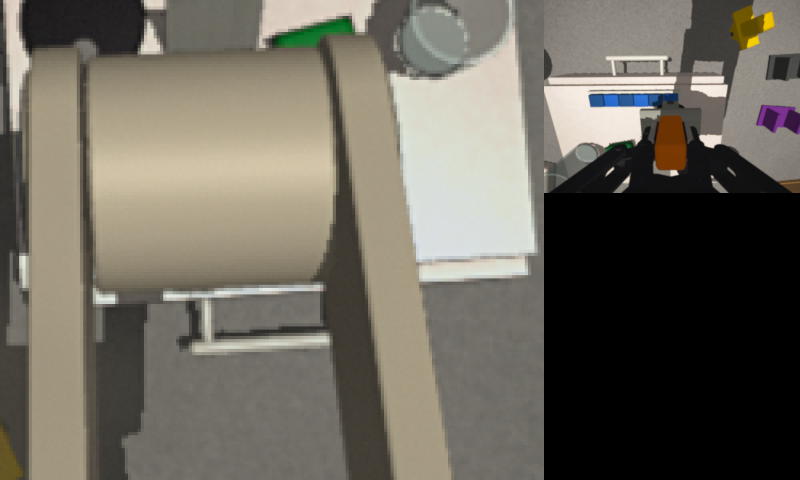

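The wrist inset shows the trim at (100–290, 200–230 px full size), partly hidden by the roller plate. I'll measure the trim from it.

```bash
python3 - <<'E'
from h import *
im=imaging.grab_frame("wrist")
h=cv2.cvtColor(im,cv2.COLOR_RGB2HSV);m=cv2.inRange(h,(98,130,60),(125,255,255));m[260:]=0;m[:170]=0
n,l,s,c=cv2.connectedComponentsWithStats(m)
print([(s[i].tolist()) for i in range(1,n) if s[i,4]>30])
for u in (105,120,150,180,210):
  q=np.where(m[190:240,u])[0]+190
  if len(q): print(u,q[0],q[-1], [unproj("wrist",(u,v),110)[:2].round(1).tolist() for v in (q[0],q[-1])], len(q))
print([ (k,proj("wrist",[546.5-.075*k,-37+.997*k,110]).round(1).tolist()) for k in (-84,-56,0,56)])
E
```

```text
[[95, 204, 162, 27, 4054], [258, 204, 30, 16, 446]]
105 205 230 [[542.6, -109.8], [565.3, -111.9]] 26
120 205 230 [[541.6, -97.2], [564.4, -98.9]] 26
150 204 230 [[538.9, -71.8], [562.5, -72.9]] 27
180 205 229 [[537.9, -46.5], [559.6, -46.9]] 25
210 205 230 [[536.0, -21.1], [558.6, -20.9]] 26
[(-84, [93.2, 215.6]), (-56, [125.9, 215.5]), (0, [191.3, 215.5]), (56, [256.7, 215.4])]
```

Request:
drive_tool([
  {"x":-0.06,"y":0.01,"z":0.2,"ax":0,"ay":0,"az":0,"hand":20},
  {"x":-0.06,"y":0.01,"z":0.4,"ax":0,"ay":0,"az":0,"hand":20},
  {"x":-0.06,"y":0.01,"z":0.6,"ax":0,"ay":0,"az":0,"hand":20},
  {"x":-0.06,"y":0.01,"z":0.75,"ax":0,"ay":0,"az":0,"hand":20},
  {"x":-0.06,"y":0.01,"z":0.75,"ax":0,"ay":0,"az":0,"hand":20},
  {"x":-0.06,"y":0.01,"z":0.75,"ax":0,"ay":0,"az":0,"hand":20},
])

```text
clock: 5.3
eef_pos: [542.5, 33.7, 186.6]
tcp_rot: [3.142, -0.001, -3.067]
contact_force: [-0.2, 0.4, -3.4]
opening: 0.298
grasp_force: 61.0
```

Request:
drive_tool([
  {"x":0,"y":0,"z":0.02,"ax":0,"ay":0,"az":0,"hand":20},
  {"x":0,"y":0,"z":0.03,"ax":0,"ay":0,"az":0,"hand":20},
  {"x":0,"y":0,"z":0.04,"ax":0,"ay":0,"az":0,"hand":20},
  {"x":0,"y":0,"z":0.04,"ax":0,"ay":0,"az":0,"hand":20},
  {"x":0,"y":0,"z":0.04,"ax":0,"ay":0,"az":0,"hand":20},
])

```text
clock: 5.8
eef_pos: [542.6, 33.6, 184.9]
tcp_rot: [3.142, 0.0, -3.067]
contact_force: [0.0, -0.0, -4.4]
opening: 0.299
grasp_force: 61.0
```

Request:
drive_tool([
  {"x":0,"y":0,"z":0.02,"ax":0,"ay":0,"az":0,"hand":20},
  {"x":0,"y":0,"z":0.04,"ax":0,"ay":0,"az":0,"hand":20},
  {"x":0,"y":0,"z":0.04,"ax":0,"ay":0,"az":0,"hand":20},
  {"x":0,"y":0,"z":0.04,"ax":0,"ay":0,"az":0,"hand":20},
])

```text
clock: 6.2
eef_pos: [542.5, 33.6, 182.7]
tcp_rot: [-3.142, -0.0, -3.067]
contact_force: [-0.2, -0.6, -4.4]
opening: 0.294
grasp_force: 61.0
```

Request:
drive_tool([
  {"x":0,"y":0,"z":0.02,"ax":0,"ay":0,"az":0,"hand":20},
  {"x":0,"y":0,"z":0.04,"ax":0,"ay":0,"az":0,"hand":20},
  {"x":0,"y":0,"z":0.04,"ax":0,"ay":0,"az":0,"hand":20},
  {"x":0,"y":0,"z":0.04,"ax":0,"ay":0,"az":0,"hand":20},
])

```text
clock: 6.6
eef_pos: [542.6, 33.6, 180.7]
tcp_rot: [3.142, -0.0, -3.067]
contact_force: [-0.0, 0.5, -4.9]
opening: 0.299
grasp_force: 61.0
```

Request:
drive_tool([
  {"x":0,"y":0,"z":0.02,"ax":0,"ay":0,"az":0,"hand":20},
  {"x":0,"y":0,"z":0.04,"ax":0,"ay":0,"az":0,"hand":20},
  {"x":0,"y":0,"z":0.04,"ax":0,"ay":0,"az":0,"hand":20},
  {"x":0,"y":0,"z":0.04,"ax":0,"ay":0,"az":0,"hand":20},
])

```text
clock: 7.0
eef_pos: [542.6, 33.6, 178.7]
tcp_rot: [-3.142, -0.0, -3.067]
contact_force: [-0.0, -0.2, -4.2]
opening: 0.298
grasp_force: 61.0
```

Request:
drive_tool([
  {"x":0,"y":0,"z":0.02,"ax":0,"ay":0,"az":0,"hand":20},
  {"x":0,"y":0,"z":0.04,"ax":0,"ay":0,"az":0,"hand":20},
  {"x":0,"y":0,"z":0.04,"ax":0,"ay":0,"az":0,"hand":20},
  {"x":0,"y":0,"z":0.04,"ax":0,"ay":0,"az":0,"hand":20},
])

```text
clock: 7.4
eef_pos: [542.6, 33.6, 176.7]
tcp_rot: [-3.142, -0.0, -3.067]
contact_force: [-0.5, 0.9, -4.9]
opening: 0.299
grasp_force: 61.0
```

Request:
drive_tool([
  {"x":0,"y":0,"z":0.02,"ax":0,"ay":0,"az":0,"hand":20},
  {"x":0,"y":0,"z":0.03,"ax":0,"ay":0,"az":0,"hand":20},
  {"x":0,"y":0,"z":0.03,"ax":0,"ay":0,"az":0,"hand":20},
  {"x":0,"y":0,"z":0.03,"ax":0,"ay":0,"az":0,"hand":20},
])

```text
clock: 7.8
eef_pos: [542.8, 33.6, 175.7]
tcp_rot: [-3.142, 0.001, -3.067]
contact_force: [-1.6, -0.3, 4.1]
opening: 0.298
grasp_force: 61.8
```

Contact is at TCP z≈176, with about 8.6 N and roughly 17 N/mm of stiffness. I'll keep pressing to find home.

Request:
drive_tool([
  {"x":0,"y":0,"z":0.01,"ax":0,"ay":0,"az":0,"hand":20},
  {"x":0,"y":0,"z":0.02,"ax":0,"ay":0,"az":0,"hand":20},
  {"x":0,"y":0,"z":0.03,"ax":0,"ay":0,"az":0,"hand":20},
  {"x":0,"y":0,"z":0.03,"ax":0,"ay":0,"az":0,"hand":20},
])

```text
clock: 8.2
eef_pos: [542.8, 33.6, 173.8]
tcp_rot: [3.142, 0.0, -3.067]
contact_force: [-0.8, -0.3, 2.8]
opening: 0.296
grasp_force: 61.8
```

Request:
drive_tool([
  {"x":0,"y":0,"z":0.01,"ax":0,"ay":0,"az":0,"hand":20},
  {"x":0,"y":0,"z":0.02,"ax":0,"ay":0,"az":0,"hand":20},
  {"x":0,"y":0,"z":0.02,"ax":0,"ay":0,"az":0,"hand":20},
])

```text
clock: 8.5
eef_pos: [542.7, 33.6, 172.7]
tcp_rot: [3.142, 0.0, -3.067]
contact_force: [-0.0, 0.0, 2.5]
opening: 0.3
grasp_force: 61.8
```

Request:
drive_tool([
  {"x":0,"y":0,"z":0.01,"ax":0,"ay":0,"az":0,"hand":20},
  {"x":0,"y":0,"z":0.02,"ax":0,"ay":0,"az":0,"hand":20},
  {"x":0,"y":0,"z":0.02,"ax":0,"ay":0,"az":0,"hand":20},
])

```text
clock: 8.8
eef_pos: [542.7, 33.6, 171.7]
tcp_rot: [-3.142, 0.0, -3.067]
contact_force: [-1.0, -0.1, 3.2]
opening: 0.3
grasp_force: 61.8
```

Request:
drive_tool([
  {"x":0,"y":0,"z":0.01,"ax":0,"ay":0,"az":0,"hand":20},
  {"x":0,"y":0,"z":0.01,"ax":0,"ay":0,"az":0,"hand":20},
])

```text
clock: 9.0
eef_pos: [542.8, 33.6, 171.5]
tcp_rot: [3.142, 0.0, -3.067]
contact_force: [0.0, -0.3, 5.0]
opening: 0.294
grasp_force: 62.4
```

Request:
drive_tool([
  {"x":0,"y":0,"z":0.01,"ax":0,"ay":0,"az":0,"hand":20},
  {"x":0,"y":0,"z":0.01,"ax":0,"ay":0,"az":0,"hand":20},
])

```text
clock: 9.2
eef_pos: [542.8, 33.6, 171.4]
tcp_rot: [-3.142, 0.001, -3.067]
contact_force: [-2.1, 1.0, 9.8]
opening: 0.299
grasp_force: 62.8
```

Request:
drive_tool([
  {"x":0,"y":0,"z":0.006,"ax":0,"ay":0,"az":0,"hand":20},
  {"x":0,"y":0,"z":0.006,"ax":0,"ay":0,"az":0,"hand":20},
])

```text
clock: 9.4
eef_pos: [542.9, 33.6, 171.4]
tcp_rot: [-3.142, 0.001, -3.067]
contact_force: [-2.2, -0.2, 12.0]
opening: 0.297
grasp_force: 62.9
```

Home is at TCP z≈171.5, with a net press of about 16 N. Now I roll slowly toward −y.

Request:
drive_tool([
  {"x":0,"y":-0.04,"z":0,"ax":0,"ay":0,"az":0,"hand":20},
  {"x":0,"y":-0.08,"z":0,"ax":0,"ay":0,"az":0,"hand":20},
  {"x":0,"y":-0.12,"z":0,"ax":0,"ay":0,"az":0,"hand":20},
])

```text
clock: 9.7
eef_pos: [543.4, 28.1, 171.4]
tcp_rot: [3.141, 0.001, -3.068]
contact_force: [-3.3, 5.5, 12.2]
opening: 0.295
grasp_force: 63.0
```

Request:
drive_tool([
  {"x":0,"y":-0.04,"z":0,"ax":0,"ay":0,"az":0,"hand":20},
  {"x":0,"y":-0.08,"z":0,"ax":0,"ay":0,"az":0,"hand":20},
  {"x":0,"y":-0.12,"z":0,"ax":0,"ay":0,"az":0,"hand":20},
])

```text
clock: 10.0
eef_pos: [543.9, 22.4, 171.5]
tcp_rot: [3.14, 0.001, -3.068]
contact_force: [-1.9, 2.4, 11.6]
opening: 0.294
grasp_force: 62.9
```

Request:
drive_tool([
  {"x":0,"y":-0.04,"z":0,"ax":0,"ay":0,"az":0,"hand":20},
  {"x":0,"y":-0.08,"z":0,"ax":0,"ay":0,"az":0,"hand":20},
  {"x":0,"y":-0.12,"z":0,"ax":0,"ay":0,"az":0,"hand":20},
])

```text
clock: 10.3
eef_pos: [544.5, 15.8, 171.4]
tcp_rot: [3.141, 0.001, -3.067]
contact_force: [-0.5, 1.0, 11.1]
opening: 0.295
grasp_force: 62.7
```

Request:
drive_tool([
  {"x":0,"y":-0.05,"z":0,"ax":0,"ay":0,"az":0,"hand":20},
  {"x":0,"y":-0.1,"z":0,"ax":0,"ay":0,"az":0,"hand":20},
  {"x":0,"y":-0.15,"z":0,"ax":0,"ay":0,"az":0,"hand":20},
  {"x":0,"y":-0.2,"z":0,"ax":0,"ay":0,"az":0,"hand":20},
  {"x":0,"y":-0.25,"z":0,"ax":0,"ay":0,"az":0,"hand":20},
])

```text
clock: 10.8
eef_pos: [545.5, 3.2, 171.4]
tcp_rot: [3.142, 0.002, -3.067]
contact_force: [-1.6, 0.5, 11.0]
opening: 0.298
grasp_force: 62.8
```

Request:
drive_tool([
  {"x":0,"y":-0.05,"z":0,"ax":0,"ay":0,"az":0,"hand":20},
  {"x":0,"y":-0.1,"z":0,"ax":0,"ay":0,"az":0,"hand":20},
  {"x":0,"y":-0.15,"z":0,"ax":0,"ay":0,"az":0,"hand":20},
  {"x":0,"y":-0.2,"z":0,"ax":0,"ay":0,"az":0,"hand":20},
  {"x":0,"y":-0.25,"z":0,"ax":0,"ay":0,"az":0,"hand":20},
])

```text
clock: 11.3
eef_pos: [546.6, -8.8, 171.5]
tcp_rot: [3.141, 0.002, -3.067]
contact_force: [1.1, 1.2, 9.9]
opening: 0.292
grasp_force: 62.7
```

Request:
drive_tool([
  {"x":0,"y":-0.05,"z":0,"ax":0,"ay":0,"az":0,"hand":20},
  {"x":0,"y":-0.1,"z":0,"ax":0,"ay":0,"az":0,"hand":20},
  {"x":0,"y":-0.15,"z":0,"ax":0,"ay":0,"az":0,"hand":20},
  {"x":0,"y":-0.2,"z":0,"ax":0,"ay":0,"az":0,"hand":20},
  {"x":0,"y":-0.25,"z":0,"ax":0,"ay":0,"az":0,"hand":20},
])

```text
clock: 11.8
eef_pos: [547.6, -21.8, 171.4]
tcp_rot: [-3.142, 0.002, -3.067]
contact_force: [-1.0, 1.2, 9.0]
opening: 0.298
grasp_force: 62.7
```

Request:
drive_tool([
  {"x":0,"y":-0.05,"z":0,"ax":0,"ay":0,"az":0,"hand":20},
  {"x":0,"y":-0.1,"z":0,"ax":0,"ay":0,"az":0,"hand":20},
  {"x":0,"y":-0.15,"z":0,"ax":0,"ay":0,"az":0,"hand":20},
  {"x":0,"y":-0.2,"z":0,"ax":0,"ay":0,"az":0,"hand":20},
  {"x":0,"y":-0.25,"z":0,"ax":0,"ay":0,"az":0,"hand":20},
])

```text
clock: 12.3
eef_pos: [548.6, -33.5, 171.5]
tcp_rot: [3.14, 0.002, -3.068]
contact_force: [0.7, 3.6, 10.6]
opening: 0.292
grasp_force: 62.8
```

Request:
drive_tool([
  {"x":0.01,"y":-0.05,"z":0,"ax":0,"ay":0,"az":0,"hand":20},
  {"x":0.01,"y":-0.1,"z":0,"ax":0,"ay":0,"az":0,"hand":20},
  {"x":0.02,"y":-0.15,"z":0,"ax":0,"ay":0,"az":0,"hand":20},
  {"x":0.02,"y":-0.2,"z":0,"ax":0,"ay":0,"az":0,"hand":20},
  {"x":0.02,"y":-0.25,"z":0,"ax":0,"ay":0,"az":0,"hand":20},
])

```text
clock: 12.8
eef_pos: [549.3, -46.8, 171.5]
tcp_rot: [-3.141, 0.004, -3.067]
contact_force: [2.2, 0.7, 6.5]
opening: 0.299
grasp_force: 62.2
```

Request:
drive_tool([
  {"x":0,"y":-0.05,"z":0,"ax":0,"ay":0,"az":0,"hand":20},
  {"x":0,"y":-0.1,"z":0,"ax":0,"ay":0,"az":0,"hand":20},
  {"x":0.01,"y":-0.15,"z":0,"ax":0,"ay":0,"az":0,"hand":20},
  {"x":0.01,"y":-0.2,"z":0,"ax":0,"ay":0,"az":0,"hand":20},
  {"x":0.01,"y":-0.25,"z":0,"ax":0,"ay":0,"az":0,"hand":20},
])

```text
clock: 13.3
eef_pos: [549.9, -58.4, 171.5]
tcp_rot: [3.14, 0.004, -3.068]
contact_force: [3.7, 5.6, 6.3]
opening: 0.299
grasp_force: 62.4
```

Request:
drive_tool([
  {"x":0,"y":-0.05,"z":0,"ax":0,"ay":0,"az":0,"hand":20},
  {"x":0,"y":-0.1,"z":0,"ax":0,"ay":0,"az":0,"hand":20},
  {"x":0.01,"y":-0.15,"z":0,"ax":0,"ay":0,"az":0,"hand":20},
  {"x":0.01,"y":-0.2,"z":0,"ax":0,"ay":0,"az":0,"hand":20},
  {"x":0.01,"y":-0.25,"z":0,"ax":0,"ay":0,"az":0,"hand":20},
])

```text
clock: 13.8
eef_pos: [550.6, -71.9, 171.5]
tcp_rot: [-3.141, 0.005, -3.067]
contact_force: [5.6, 0.7, 6.0]
opening: 0.299
grasp_force: 62.2
```

Request:
drive_tool([
  {"x":0,"y":-0.05,"z":0,"ax":0,"ay":0,"az":0,"hand":20},
  {"x":0,"y":-0.1,"z":0,"ax":0,"ay":0,"az":0,"hand":20},
  {"x":0.01,"y":-0.15,"z":0,"ax":0,"ay":0,"az":0,"hand":20},
  {"x":0.01,"y":-0.2,"z":0,"ax":0,"ay":0,"az":0,"hand":20},
  {"x":0.01,"y":-0.25,"z":0,"ax":0,"ay":0,"az":0,"hand":20},
])

```text
clock: 14.3
eef_pos: [551.0, -83.7, 171.6]
tcp_rot: [3.141, 0.005, -3.068]
contact_force: [5.4, 7.4, 8.2]
opening: 0.295
grasp_force: 62.5
```

Request:
drive_tool([
  {"x":0,"y":-0.05,"z":0,"ax":0,"ay":0,"az":0,"hand":20},
  {"x":0,"y":-0.1,"z":0,"ax":0,"ay":0,"az":0,"hand":20},
  {"x":0.01,"y":-0.15,"z":0,"ax":0,"ay":0,"az":0,"hand":20},
  {"x":0.01,"y":-0.2,"z":0,"ax":0,"ay":0,"az":0,"hand":20},
  {"x":0.01,"y":-0.25,"z":0,"ax":0,"ay":0,"az":0,"hand":20},
])

```text
clock: 14.8
eef_pos: [551.0, -96.9, 171.4]
tcp_rot: [-3.141, 0.004, -3.067]
contact_force: [4.2, 1.1, 8.0]
opening: 0.294
grasp_force: 62.5
```

Request:
drive_tool([
  {"x":0,"y":-0.05,"z":0,"ax":0,"ay":0,"az":0,"hand":20},
  {"x":0,"y":-0.1,"z":0,"ax":0,"ay":0,"az":0,"hand":20},
  {"x":0,"y":-0.15,"z":0,"ax":0,"ay":0,"az":0,"hand":20},
  {"x":0,"y":-0.18,"z":0,"ax":0,"ay":0,"az":0,"hand":20},
  {"x":0,"y":-0.18,"z":0,"ax":0,"ay":0,"az":0,"hand":20},
])

```text
clock: 15.3
eef_pos: [551.7, -106.2, 171.5]
tcp_rot: [-3.141, 0.004, -3.068]
contact_force: [4.1, 0.1, 6.2]
opening: 0.298
grasp_force: 62.4
```

Every sample along the pass sat at z 171.4–171.6, so all six links are home. Next I lift and carry the roller back.

Request:
drive_tool([
  {"x":0,"y":0,"z":-0.2,"ax":0,"ay":0,"az":0,"hand":20},
  {"x":0,"y":0,"z":-0.6,"ax":0,"ay":0,"az":0,"hand":20},
  {"x":0,"y":0,"z":-1.1,"ax":0,"ay":0,"az":0,"hand":20},
  {"x":0,"y":0,"z":-1.2,"ax":0,"ay":0,"az":0,"hand":20},
  {"x":0,"y":0.6,"z":-1.2,"ax":0,"ay":0,"az":0,"hand":20},
  {"x":0,"y":1.3,"z":-1.2,"ax":0,"ay":0,"az":0,"hand":20},
  {"x":0,"y":2.0,"z":-1.2,"ax":0,"ay":0,"az":0,"hand":20},
  {"x":0,"y":2.6,"z":-1.2,"ax":0,"ay":0,"az":0,"hand":20},
])

```text
clock: 16.1
eef_pos: [538.7, 25.3, 229.1]
tcp_rot: [3.141, -0.003, -3.067]
contact_force: [0.0, -0.7, -3.4]
opening: 0.297
grasp_force: 61.0
```

```bash
python3 - <<'E'
from h import *
for i in range(2): imaging.grab_frame("top")
go(469.3,311.3,228,np.degrees(-3.055))
E
```

```text
shift [0.947 5.78  0.032] turn [ 0.012 -0.028 -0.093] from [538.7  26.8 229.1] [ 3.1404e+00 -3.0000e-03 -3.0648e+00] F [-0.58 -0.29 -3.78] op 0.295 gf 61.5 t 16.2
```

Request:
drive_tool([
  {"x":0.13,"y":0.75,"z":0,"ax":0,"ay":0,"az":0,"hand":20},
  {"x":0.26,"y":1.5,"z":0,"ax":0,"ay":0,"az":-0.03,"hand":20},
  {"x":0.4,"y":2.3,"z":0,"ax":0,"ay":0,"az":-0.06,"hand":20},
  {"x":0.53,"y":3.1,"z":0,"ax":0,"ay":0,"az":-0.09,"hand":20},
  {"x":0.66,"y":3.9,"z":0,"ax":0,"ay":0,"az":-0.09,"hand":20},
  {"x":0.8,"y":4.7,"z":0,"ax":0,"ay":0,"az":-0.09,"hand":20},
  {"x":0.94,"y":5.5,"z":0,"ax":0,"ay":0,"az":-0.09,"hand":20},
  {"x":0.95,"y":5.78,"z":0,"ax":0,"ay":0,"az":-0.09,"hand":20},
])

```text
clock: 17.0
eef_pos: [470.0, 310.7, 229.4]
tcp_rot: [-3.141, -0.002, -3.056]
contact_force: [-0.0, -1.0, -4.5]
opening: 0.297
grasp_force: 62.0
```

```bash
python3 - <<'E'
from h import *
for i in range(3): im=imaging.grab_frame("scene")
w=imaging.grab_frame("wrist");t=imaging.grab_frame("top")
go(469.3,311.3,228,np.degrees(-3.055))
a=cv2.resize(im[90:210,270:370],None,fx=3.6,fy=3.6,interpolation=3)
b=cv2.resize(t[195:275,265:375],None,fx=4,fy=3.2,interpolation=3)[:, :440]
W=np.zeros((600,800,3),np.uint8);W[:432,:360]=a;W[:256,360:800]=b;W[260:590,360:800]=cv2.resize(w,(440,330))
cv2.imwrite("pics/m2.png",W[:,:,::-1])
E
```

```text
shift [0.037 0.087 0.037] turn [-0.013 -0.011 -0.032] from [471.5 307.1 229.8] [-3.1402e+00 -1.1000e-03 -3.0584e+00] F [ 0.31  0.79 -4.93] op 0.296 gf 62.1 t 17.25
```

View pics/m2.png

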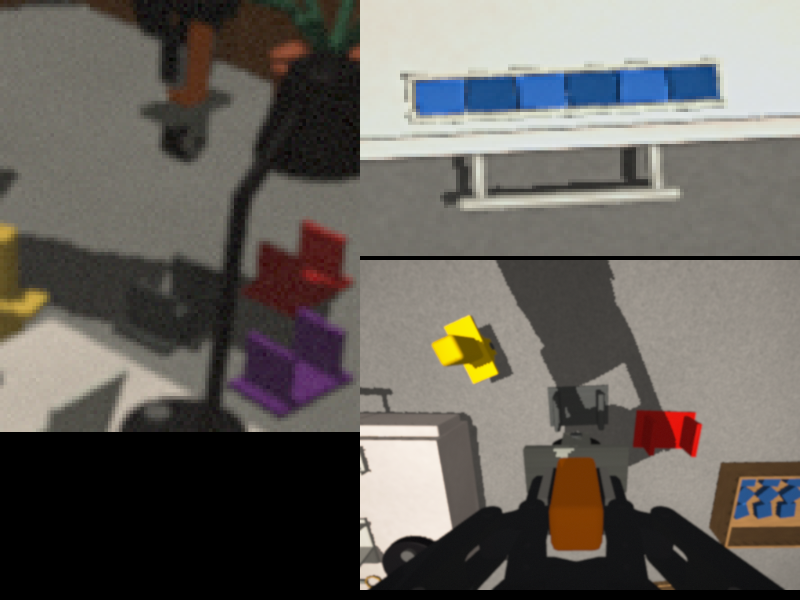

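The trim now looks even. The roller hangs over its empty stand. I'll check for tilt in the grip by comparing the plate edges with their projection.

```bash
python3 - <<'E'
from h import *
for i in range(2): im=imaging.grab_frame("wrist")
go(469.3,311.3,228,np.degrees(-3.055))
s=monitor.sense();R=Ro.from_euler("xyz",s["tcp_rot"]);p=s["eef_pos"]
g=p+[0,0,16.5]
for tilt in (-6,0,6):
  Q=Ro.from_euler("xyz",[0,np.radians(tilt),np.radians(5)])
  print(tilt,[proj("wrist",g+Q.apply(v)).round(1).tolist() for v in ([-18,37,-32],[-18,-37,-32],[-13,0,31],[13,0,31],[-13,0,-31])])
v=cv2.cvtColor(im,cv2.COLOR_RGB2HSV)
for c in (220,270,320): print(c,[(q,*v[q,c].tolist()) for q in range(222,262,2)])
print("col275",[(q,*v[q,275].tolist()) for q in list(range(236,270,2))+list(range(300,376,4))])
E
```

```text
shift [0.042 0.088 0.044] turn [-0.007 -0.005 -0.041] from [471.8 307.1 230.2] [-3.1408e+00 -5.0000e-04 -3.0593e+00] F [-0.68  0.33 -4.57] op 0.298 gf 62.1 t 17.35
-6 [[341.1, 238.7], [205.9, 239.4], [272.5, 301.5], [273.0, 366.0], [273.5, 248.4]]
0 [[342.1, 234.0], [204.8, 234.6], [272.5, 311.7], [273.1, 370.6], [273.4, 243.6]]
6 [[343.2, 229.6], [203.5, 230.3], [272.6, 321.8], [273.1, 374.1], [273.4, 239.2]]
220 [(222, 17, 22, 163), (224, 16, 23, 165), (226, 18, 24, 162), (228, 19, 25, 163), (230, 19, 24, 168), (232, 18, 23, 168), (234, 18, 24, 159), (236, 20, 22, 103), (238, 25, 22, 70), (240, 30, 24, 75), (242, 30, 23, 77), (244, 30, 20, 77), (246, 30, 26, 78), (248, 26, 26, 79), (250, 26, 26, 79), (252, 30, 22, 80), (254, 26, 26, 80), (256, 26, 26, 80), (258, 30, 26, 79), (260, 30, 19, 79)]
270 [(222, 30, 11, 48), (224, 30, 11, 71), (226, 30, 16, 63), (228, 25, 23, 68), (230, 26, 26, 68), (232, 25, 22, 69), (234, 30, 22, 69), (236, 26, 26, 78), (238, 27, 26, 99), (240, 26, 25, 153), (242, 28, 25, 144), (244, 28, 27, 113), (246, 30, 22, 81), (248, 30, 26, 80), (250, 14, 79, 90), 
[... 536 characters left out ...]
(240, 27, 25, 92), (242, 30, 22, 83), (244, 30, 23, 77), (246, 26, 22, 80), (248, 26, 26, 80), (250, 13, 95, 91), (252, 13, 216, 112), (254, 14, 251, 116), (256, 14, 253, 115), (258, 14, 253, 116), (260, 14, 251, 117), (262, 14, 246, 117), (264, 13, 248, 117), (266, 14, 244, 117), (268, 13, 244, 117), (300, 14, 255, 115), (304, 14, 253, 116), (308, 14, 248, 116), (312, 14, 255, 118), (316, 14, 247, 127), (320, 14, 251, 131), (324, 14, 245, 131), (328, 14, 255, 131), (332, 14, 253, 131), (336, 14, 251, 130), (340, 14, 247, 130), (344, 14, 251, 130), (348, 14, 253, 129), (352, 14, 251, 129), (356, 14, 255, 129), (360, 14, 251, 129), (364, 14, 255, 128), (368, 12, 192, 125), (372, 17, 23, 152)]
```

The tilt is near zero (within about 2°). I'll let the arm settle, then descend in stages.

Request:
drive_tool([
  {"x":0,"y":0,"z":0,"ax":0,"ay":0,"az":0,"hand":20},
  {"x":0,"y":0,"z":0,"ax":0,"ay":0,"az":0,"hand":20},
  {"x":0,"y":0,"z":0.4,"ax":0,"ay":0,"az":0,"hand":20},
  {"x":0,"y":0,"z":0.8,"ax":0,"ay":0,"az":0,"hand":20},
  {"x":0,"y":0,"z":1.2,"ax":0,"ay":0,"az":0,"hand":20},
  {"x":0,"y":0,"z":1.5,"ax":0,"ay":0,"az":0,"hand":20},
  {"x":0,"y":0,"z":1.5,"ax":0,"ay":0,"az":0,"hand":20},
  {"x":0,"y":0,"z":1.5,"ax":0,"ay":0,"az":0,"hand":20},
])

```text
clock: 18.15
eef_pos: [471.7, 308.5, 155.8]
tcp_rot: [-3.142, -0.0, -3.058]
contact_force: [-0.1, -0.2, -4.5]
opening: 0.301
grasp_force: 61.8
```

Request:
drive_tool([
  {"x":0,"y":0,"z":0,"ax":0,"ay":0,"az":0,"hand":20},
  {"x":0,"y":0,"z":0,"ax":0,"ay":0,"az":0,"hand":20},
])

```text
clock: 18.35
eef_pos: [472.1, 308.9, 156.5]
tcp_rot: [3.141, 0.002, -3.058]
contact_force: [0.9, -0.0, -3.5]
opening: 0.296
grasp_force: 61.8
```

```bash
python3 -c "
from h import *
go(469.3,311.3,75.5,np.degrees(-3.055))"
```

```text
shift [0.054 0.051 1.621] turn [ 0.008  0.015 -0.028] from [472.1 308.9 156.5] [ 3.1408e+00  1.5000e-03 -3.0580e+00] F [ 0.93 -0.01 -3.5 ] op 0.296 gf 61.8 t 18.35
```

Request:
drive_tool([
  {"x":0.05,"y":0.05,"z":0,"ax":0,"ay":0,"az":-0.03,"hand":20},
  {"x":0.05,"y":0.05,"z":0.3,"ax":0,"ay":0,"az":-0.03,"hand":20},
  {"x":0.05,"y":0.05,"z":0.6,"ax":0,"ay":0,"az":-0.03,"hand":20},
  {"x":0.05,"y":0.05,"z":0.9,"ax":0,"ay":0,"az":-0.03,"hand":20},
  {"x":0.05,"y":0.05,"z":1.2,"ax":0,"ay":0,"az":-0.03,"hand":20},
  {"x":0.05,"y":0.05,"z":1.4,"ax":0,"ay":0,"az":-0.03,"hand":20},
  {"x":0.05,"y":0.05,"z":1.5,"ax":0,"ay":0,"az":-0.03,"hand":20},
  {"x":0.05,"y":0.05,"z":1.5,"ax":0,"ay":0,"az":-0.03,"hand":20},
])

```text
clock: 19.15
eef_pos: [468.6, 310.8, 80.2]
tcp_rot: [-3.141, -0.001, -3.055]
contact_force: [0.1, 0.5, -4.7]
opening: 0.296
grasp_force: 62.1
```

Request:
drive_tool([
  {"x":0,"y":0,"z":0.03,"ax":0,"ay":0,"az":0,"hand":20},
  {"x":0,"y":0,"z":0.06,"ax":0,"ay":0,"az":0,"hand":20},
  {"x":0,"y":0,"z":0.09,"ax":0,"ay":0,"az":0,"hand":20},
  {"x":0,"y":0,"z":0.09,"ax":0,"ay":0,"az":0,"hand":20},
])

```text
clock: 19.55
eef_pos: [468.8, 310.9, 76.1]
tcp_rot: [3.142, 0.0, -3.055]
contact_force: [1.2, 0.3, -4.7]
opening: 0.296
grasp_force: 62.1
```

Request:
drive_tool([
  {"x":0,"y":0,"z":0.02,"ax":0,"ay":0,"az":0,"hand":20},
  {"x":0,"y":0,"z":0.03,"ax":0,"ay":0,"az":0,"hand":20},
  {"x":0,"y":0,"z":0.03,"ax":0,"ay":0,"az":0,"hand":20},
])

```text
clock: 19.85
eef_pos: [468.9, 311.0, 75.5]
tcp_rot: [3.141, 0.0, -3.055]
contact_force: [-3.6, -1.4, 7.6]
opening: 0.296
grasp_force: 63.7
```

The roller is seated at the same height as before (75.5). I'll release it.

Request:
drive_tool([
  {"x":0,"y":0,"z":0,"ax":0,"ay":0,"az":0,"hand":30},
  {"x":0,"y":0,"z":0,"ax":0,"ay":0,"az":0,"hand":40},
  {"x":0,"y":0,"z":0,"ax":0,"ay":0,"az":0,"hand":60},
  {"x":0,"y":0,"z":0,"ax":0,"ay":0,"az":0,"hand":85},
  {"x":0,"y":0,"z":0,"ax":0,"ay":0,"az":0,"hand":85},
  {"x":0,"y":0,"z":0,"ax":0,"ay":0,"az":0,"hand":85},
  {"x":0,"y":0,"z":0,"ax":0,"ay":0,"az":0,"hand":85},
  {"x":0,"y":0,"z":0,"ax":0,"ay":0,"az":0,"hand":85},
])

```text
clock: 20.65
eef_pos: [468.8, 310.9, 74.4]
tcp_rot: [-3.142, -0.0, -3.055]
contact_force: [0.5, -0.0, 0.5]
opening: 0.998
grasp_force: 0.0
```

Request:
drive_tool([
  {"x":0,"y":0,"z":-0.2,"ax":0,"ay":0,"az":0,"hand":85},
  {"x":0,"y":0,"z":-0.6,"ax":0,"ay":0,"az":0,"hand":85},
  {"x":0,"y":0,"z":-1.0,"ax":0,"ay":0,"az":0,"hand":85},
  {"x":0,"y":0,"z":-1.5,"ax":0,"ay":0,"az":0,"hand":85},
  {"x":0,"y":0,"z":-2.0,"ax":0,"ay":0,"az":0,"hand":85},
  {"x":0,"y":0,"z":-2.5,"ax":0,"ay":0,"az":0,"hand":85},
  {"x":0,"y":0,"z":-3.0,"ax":0,"ay":0,"az":0,"hand":85},
  {"x":0,"y":0,"z":-3.0,"ax":0,"ay":0,"az":0,"hand":85},
])

```text
clock: 21.45
eef_pos: [470.5, 312.0, 228.8]
tcp_rot: [3.139, 0.006, -3.055]
contact_force: [-0.0, 0.2, 0.3]
opening: 0.991
grasp_force: 0.0
```

```bash
python3 - <<'E'
from h import *
for i in range(3): im=imaging.grab_frame("scene")
t=imaging.grab_frame("top");w=imaging.grab_frame("wrist")
go(469,311,231,185)
W=np.zeros((600,800,3),np.uint8)
W[:360,:360]=cv2.resize(im[120:210,280:370],(360,360),interpolation=3)
W[:320,360:800]=cv2.resize(t[205:265,265:375],(440,320),interpolation=3)
W[330:590,360:800]=cv2.resize(w[130:260,200:420],(440,260),interpolation=3)
cv2.imwrite("pics/m3.png",W[:,:,::-1])
for b in blobs(im,(3,120,80),(18,255,255),(300,135,335,175)): print("or scene",b[:2],unproj("scene",b[1],92))
E
```

```text
shift [-0.017  0.009 -0.149] turn [-0.008 -0.015 -0.004] from [468.2 310.5 223.6] [-3.1408e+00 -1.5000e-03 -3.0548e+00] F [-0.18  0.12  0.16] op 0.998 gf 0.0 t 21.7
or scene (np.int32(173), [318.9, 154.7]) [474.60047912 308.69136276  92.        ]
```

View pics/m3.png

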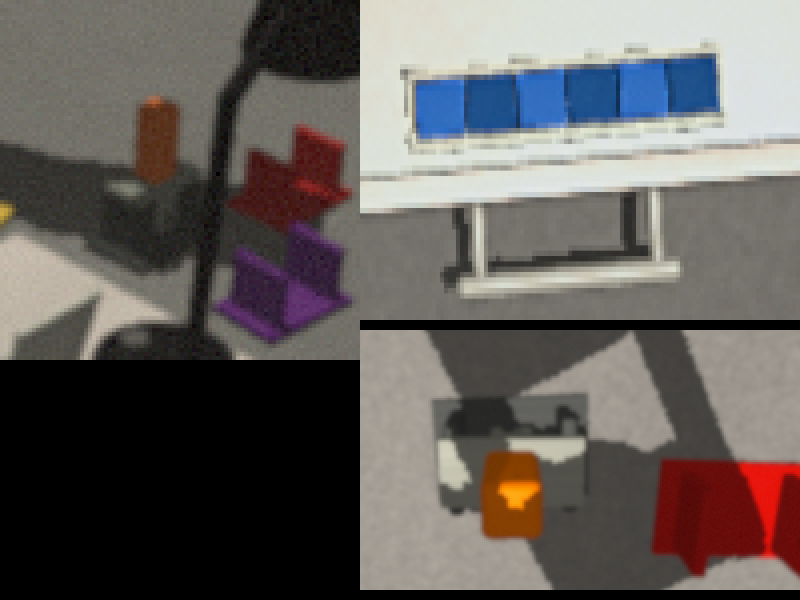

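The roller stands upright in its stand, with its scene centroid within 0.5 px of where it started. The trim is even. I'm handing the job in.

```bash
python3 -c "
from rig import r
print(r.sign_off())"
```

```text
the job is handed in; nothing more can be done
None
```

I rolled all six trim links home with about 10–17 N of pressure, put the roller back upright in its stand, released it, and handed the job in at about 21.7 s; the sign-off returned no verdict.

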